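Clip the tethered wrench onto the snap hook

ROBOT

A 6-joint arm with a two-finger parallel gripper is mounted at the origin on the work surface. World frame = base frame: x ahead of the robot, y to its left, z up, the work surface at z = 0. Lengths are in m, angles in rad, forces in N, time in s.
With the tool pointing down it reaches from about 0.3 to 0.875 m from the base axis. Payload 6.4 kg.
Tool frame: the origin (TCP) lies between the finger pads; the fingertips stand ctrl.tip_extent ahead of it and the grasp point (between the pads) is the TCP (ctrl.tip_extent is the distance from the TCP to the fingertips, in m); z points along the fingers, y is the line along which they close (so a half turn about z gives the same grasp; the last joint's range is limited). The gripper opens to 85 mm and grips with 20 to 120 N. Pads are 22 mm wide; open, the fingers measure 114 mm over their backs; the gripper's body (76 mm by 85 mm) begins 54 mm behind the grasp point. The pads swing forward as they close: fully open they stand 13 mm farther back than shut.
Start: joints at [-1.353, 0.181, 1.607, -0, 1.354, -0.206], TCP at [0.236, -0.524, 0.25] pointing down, gripper open.
Joint ranges: [-2.99, 2.99], [-0.89, 2.07], [0.3, 2.58], [-1.14, 4.28], [0, 2.63], [-3.12, 3.12]. Speed limits (rad/s): [2.57, 2.57, 3.01, 3.14, 3.14, 3.14].

INTERFACE

Orientations are given as a unit quaternion [w, x, y, z].
In Python, from bench import ctrl gives the robot as it stands.
- The arm moves only by the tool send_rows, never from a script. Its arguments are lists of equal length, an entry for each row: "dr": the turn, a rotation vector about the tool's x, y, z in units of 6 degrees (1.0 is 6 degrees), a list of three; "xyz": the shift along the tool's x, y, z in cm, a list of three; "jaw": the opening in per cent of the stroke, from 0 (shut) to 100 (fully open). In form: {"dr": [[wx, wy, wz], ...], "xyz": [[dx, dy, dz], ...], "jaw": [jaw, ...]}. A call has exactly 8 rows; each row is the pose to reach, as a shift and turn from the pose commanded when the call began, along the tool's axes at that moment; what a row does not reach only later rows make up. A row lasts 1/8 s, in which the tool goes at most 62.5 mm and 10.7 degrees, less where a joint would pass 70% of its speed; a pose out of reach is approached as far as the arm can. A call with a gripper value outside its range is refused whole. The fingers move at their own pace and stop on an object; the grip force is fixed at half the most. Time passes only in rows, so rows that repeat a pose let the fingers close, or fill a call up. It gives the time, the measured TCP pose, the force, the opening and the grip force at its end, in the units of the state.
- ctrl.get_obs(): the state, without advancing time (a new reading comes with each control period).
- ctrl.camera(name): name is "scene" or "top"; returns the picture (420x560x3 uint8, red, green, blue); there is no depth.
- ctrl.calibration(name): a dict with "camera_matrix" (3x3 intrinsics, pixels), "world_from_camera" (4x4, takes a point from camera to world coordinates). Camera axes: x right, y up, looking along -z (the intrinsics and any distortion apply to the point x, -y, -z); pixel columns grow to the right and rows downward; lengths in m; the calibration is good to about 2 mm. A picture is of the moment at which its call begins. calibration takes no time and is no camera call.
- ctrl.hand_in(): hands the job in; it is judged then, once.
The state is a dict: "time_s": time; "q": joint angles; "dq": joint speeds; "joint_efforts": joint torques, N m; "eef_pos": TCP position; "eef_rot": TCP orientation; "wrist_force": force on the tool from outside, world axes, zero at the start; "torque": the same for the moment, N m; "opening": opening from 0.0 (shut) to 1.0 (fully open); "grasp_force": force on a finger pad.
Only numpy, scipy, OpenCV 4.12 (cv2) and the standard library are available. Lean on these libraries where they do the work, as an engineer would, in place of code of your own. Each camera call takes 0.05 s, during which the arm holds its last target. There are 200 camera calls.

TASK

Put away the wrench that has a tether ring: clip it to the empty snap hook on the pipe rail by pressing its ring in through the sprung gate until the gate snaps shut behind it. While you still hold the wrench, tug it back out towards you at about 10 newtons for a second to prove that it is caught (never load the hook with more than 20), then let it hang there from the hook and leave everything else where it was.

Things in the scene. Friction and masses are not known exactly. Their poses are not given: they have to be found in the camera images.
- wrench: the wrench to be hung (its whole body, 0.11 to 0.22 kg): 187 mm long, black moulded handle 24 mm wide and 18 mm high, steel open jaw at one end, welded steel ring at the other; it lies flat, ring flat too. Origin under the grip point (at the height of the table when lying); x runs along the wrench towards the ring, z up. The handle reaches from x = -44 to +56 mm, the jaw on to -90 mm
- wrench_grip (a point): where to grip that wrench: 9 mm above its origin, centre of the handle's section (24 mm wide across y, 18 mm high); axes as the wrench's
- ring_lead (a point): centre of the ring's bar at its outermost point, 95 mm from the grip point along the wrench's x, at mid-height of the handle. The ring is of 5 mm round bar, rigid on the handle, 30 mm inside diameter; its centre is 17.5 mm back from here towards the handle
- snap_hook: the empty snap hook: 140 mm pear of 10 mm steel bar in its own xz plane, hanging from a pin under the pipe rail. Origin on the pin, 330 mm above the table; z up to the eye, x away from the opening (the ring goes in along +x). Back bar at x = +24 mm. Stiff on its pin: stays where left, but 1 to 2 N swings it about y, by up to 17 degrees between two stops, which differ from day to day
- hook_nose (a point): top end of the hook's nose, an upright 10 mm bar below the gate; at x = -24, z = -87 mm in the hook's frame, axes as the hook's. The ring's bar must come in above this point, press the gate in until it is clear behind the nose (bar centre 8 to 24 mm beyond this point along x), then go down behind the nose, at least 8 mm below this point along z, for the gate to shut
- hook_seat (a point): where the centre of the ring's bar lies when seated in the bottom of the hook: x = 0, z = -120 mm in the hook's frame, axes as the hook's
- gate (a joint): angle of that hook's gate, a bar 9 mm thick and 46 mm long hinged at its top end (x = -24, z = -44 mm in the hook's frame): 0 shut, grows as it is pressed inward to 0.9 at most. A spring shuts it: it starts to give at about 2 N and takes about 6 N at 0.6 rad, pressed 30 mm below its hinge
- taken_hook: the other snap hook on the rail, 160 mm beside the empty one and alike, with a black deburring cone hanging in it; fixed; origin on its pin
- rail: pipe rail, 25 mm thick, 420 mm long, its axis 355 mm above the table, on two posts 210 mm either side of its middle; fixed to the bench; origin on the table under its middle, x square to the rail, away from the robot
- plain_grip (a point): middle of the handle of the other wrench, the same but with a plain button end in place of the ring; stays where it lies
- tee: black plastic barbed tee 84 x 47 mm, 22 mm thick, loose on the bench, between the wrenches
- red_bin: loose red parts bin 108 x 106 x 95 mm
- coupling: loose copper coupling standing on end, 22 mm wide, 32 mm high
- coupling_b: loose copper coupling standing on end, 28 mm wide, 36 mm high
- tape_roll: loose white thread-tape roll lying flat, 54 mm wide, 14 mm high, beyond the rail
- ball_valve: loose brass ball valve 68 mm long with a flat steel lever, 48 mm high
Not all that is in view belongs to the job. Leave any pink look-alike of the wrench alone.

How it is judged:
By the outcome, as a careful person would: the job done as asked, in the order asked, and still so for the second after the job is handed in, with the robot touching nothing.
It also fails if it takes over 64 s, if anything falls off the work surface, if the arm or the gripper's body presses on something with over 40 N, if the wrist force passes 120 N, or if a joint passes its speed limit or range.

## Working session

There is one attempt and no reset: what is moved stays moved. The work goes in short steps, Python scripts to look and compute and a tool call to move; the robot and the scene stay as the last step left them, time stands still between calls to the robot, and variables do not carry over. Pictures are saved under pics/ and viewed, at most 10 in all, crops included, and the job is handed in when it is done.

Besides the shell and the picture viewer there is one more tool, called by a JSON object that holds its "name" and its "arguments". send_rows: Moves the arm, as the interface text tells. Its arguments: {"type":"object","properties":{"dr":{"type":"array","items":{"type":"array","items":{"type":"number"}}},"xyz":{"type":"array","items":{"type":"array","items":{"type":"number"}}},"jaw":{"type":"array","items":{"type":"number"}}},"required":["dr","xyz","jaw"]}

```bash
mkdir -p pics; ls; python3 - <<'E'
from bench import ctrl
import cv2
for n in("scene","top"):
    im=ctrl.camera(n); cv2.imwrite(f"pics/{n}0.png",cv2.resize(im[:,:,::-1],(800,600),interpolation=cv2.INTER_CUBIC)); cv2.imwrite(f"raw_{n}0.png",im[:,:,::-1])
    print(ctrl.calibration(n))
print(ctrl.get_obs(),ctrl.tip_extent)
E
```

```text
pics
{'camera_matrix': array([[487.96450356,   0.        , 273.93577312],
       [  0.        , 487.96450356, 210.47180973],
       [  0.        ,   0.        ,   1.        ]]), 'world_from_camera': array([[ 0.59138768, -0.50359434,  0.62980421,  1.2715217 ],
       [ 0.80637998,  0.36597533, -0.4645572 , -0.4854294 ],
       [ 0.00345557,  0.78259491,  0.6225217 ,  0.97399654],
       [ 0.        ,  0.        ,  0.        ,  1.        ]])}
{'camera_matrix': array([[536.9423349 ,   0.        , 288.66405584],
       [  0.        , 536.9423349 , 209.36350626],
       [  0.        ,   0.        ,   1.        ]]), 'world_from_camera': array([[-0.00958607,  0.99862103, -0.05161534,  0.42836143],
       [-0.99986647, -0.01025562, -0.01272266,  0.0738567 ],
       [-0.01323447,  0.05148648,  0.998586  ,  1.466026  ],
       [ 0.        ,  0.        ,  0.        ,  1.        ]])}
{'time_s': 0.1, 'q': array([-1.35330263e+00,  1.81485427e-01,  1.60788882e+00, -2.47542660e-05,
        1.35379491e+00, -2.06307300e-01]), 'dq': array([-0.00129835, -0.00222086, -0.00313105,  0.00056007, -0.00313904,
       -0.00024182]), 'joint_efforts': array([ 6.83180115e-04, -4.45877087e+01, -3.52237308e+01, -1.08269346e-04,
        4.08401334e-03, -2.47069403e-05]), 'eef_pos': array([ 0.23636044, -0.52367114,  0.24947299]), 'eef_rot': array([-7.88174094e-04,  9.77632105e-01,  2.10320817e-01, -1.64934019e-05]), 'wrist_force': array([-0.50075226, -0.02297316, -0.26335221]), 'torque': array([-0.03525358, -0.04055782,  0.02249563]), 'grasp_force': 0.0, 'opening': 1.0020513157954267} 0.019
```

View pics/scene0.png

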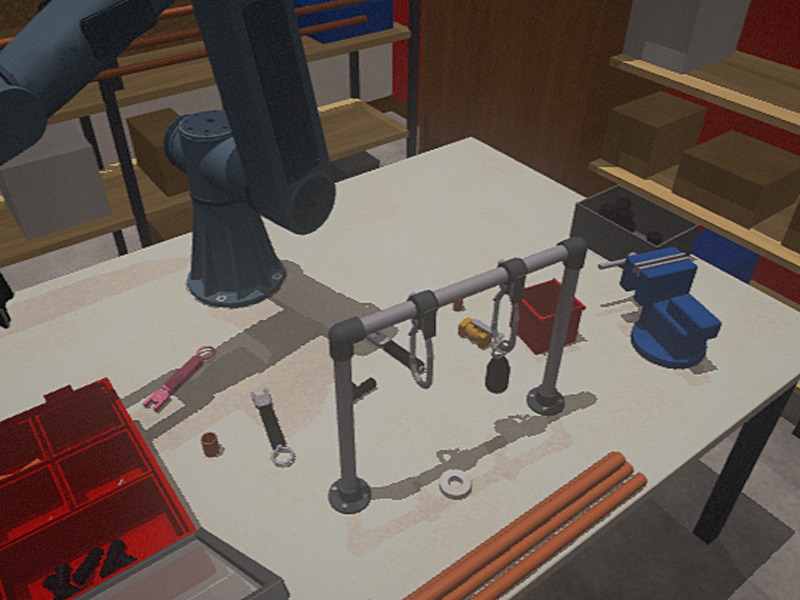

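View pics/top0.png

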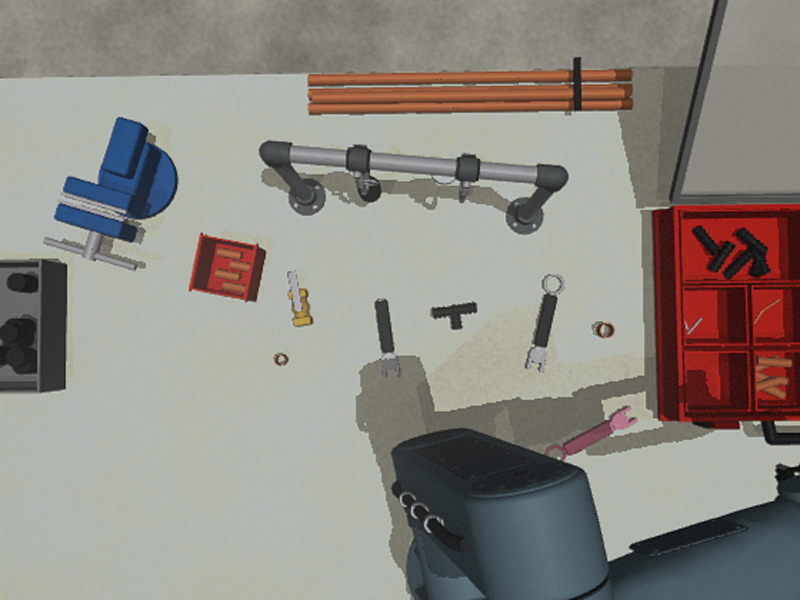

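The first pictures show three wrenches. In the top view (800x600 pixels):
- Wrench at (545,320): black handle, steel ring at (553,284). This fits the description.
- Wrench at (385,335): black handle, plain button end, so it is the other wrench.
- Wrench at (595,435): the pink look-alike.

The empty hook is at top (467,170), scene (423,345). The hook at scene (500,330) carries the black cone. I'll confirm in one enlarged crop while measuring.

```bash
cat > h.py <<'E'
import numpy as np, cv2
from bench import ctrl
def ray(n,p):
    c=ctrl.calibration(n);K=c["camera_matrix"];T=c["world_from_camera"]
    d=np.linalg.solve(K,[p[0],p[1],1.]);return T[:3,3],T[:3,:3]@(d*[1,-1,-1])
def onz(n,p,z):
    o,d=ray(n,p);return o+d*(z-o[2])/d[2]
def onplane(n,p,q,nrm):
    o,d=ray(n,p);return o+d*(np.dot(q-o,nrm)/np.dot(d,nrm))
def proj(n,X):
    c=ctrl.calibration(n);T=c["world_from_camera"];v=T[:3,:3].T@(np.asarray(X)-T[:3,3])
    u=c["camera_matrix"]@(v*[1,-1,-1]);return u[:2]/u[2]
E
python3 - <<'E'
from h import *
t=cv2.imread("raw_top0.png");s=cv2.imread("raw_scene0.png")
a=cv2.resize(t[180:270,350:430],(400,450),interpolation=cv2.INTER_CUBIC)
b=cv2.resize(s[195:285,265:345],(400,450),interpolation=cv2.INTER_CUBIC)
cv2.imwrite("pics/crop1.png",np.hstack([a,b]))
g=t[180:270,350:430].max(2)
m=(g<60).astype(np.uint8)
cs,_=cv2.findContours(m,0,1)
for c in cs:
    if cv2.contourArea(c)>80:
        r=cv2.minAreaRect(c);bx=cv2.boxPoints(r)+[350,180];print(r,[onz("top",p,.014).round(4) for p in bx], onz("top",np.array(r[0])+[350,180],.014).round(4))
f=.7
for nm,p in dict(jaw=(537,358),ring=(553,284)).items():print(nm,onz("top",np.array(p)*f,.009))
for nm,p in dict(e0=(275,152),e1=(552,175),c1=(357,158),c2=(467,167)).items():print(nm,onz("top",np.array(p)*f,.355))
E
```

```text
((31.194116592407227, 43.876468658447266), (9.002613067626953, 36.11891555786133), 12.52880859375) [array([ 0.417 , -0.1338,  0.014 ]), array([ 0.5119, -0.1566,  0.014 ]), array([ 0.5064, -0.1802,  0.014 ]), array([ 0.4115, -0.1573,  0.014 ])] [ 0.4616 -0.1569  0.014 ]
jaw [ 0.38973482 -0.1421339   0.009     ]
ring [ 0.52963103 -0.17497651  0.009     ]
e0 [0.70413658 0.28768059 0.355     ]
e1 [ 0.66499197 -0.11746002  0.355     ]
c1 [0.69369465 0.16720003 0.355     ]
c2 [0.67834231 0.0062927  0.355     ]
```

View pics/crop1.png

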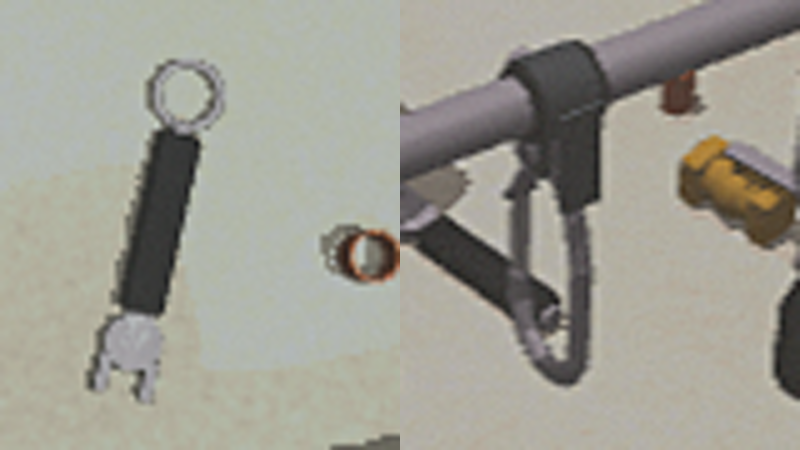

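The crop confirms it: the ring (crop 185,95) is on the black wrench I picked. The empty pear hook's bottom is at crop (565,380), which is scene pixel (298,271).

```bash
cat >> h.py <<'E'
from scipy.spatial.transform import Rotation as R
def target(pos,yaw,pitch=0,o=None):
    """tool z down, tool x along yaw; pitch>0 raises tool x (ring up). yaw,pitch deg -> numbers for a move"""
    o=o or ctrl.get_obs();q=o["eef_rot"];A=R.from_quat([q[1],q[2],q[3],q[0]])
    B=R.from_euler("ZY",[yaw,-pitch],degrees=True)*R.from_euler("x",180,degrees=True)
    print("dr",((A.inv()*B).as_rotvec(degrees=True)/6).round(2),"xyz",(A.inv().apply(np.array(pos)-o["eef_pos"])*100).round(2))
E
python3 - <<'E'
from h import *
target([.4558,-.1555,.12],-13.4);target([.4558,-.1555,.0105],-13.4)
t=cv2.imread("raw_top0.png");s=cv2.imread("raw_scene0.png")
a=cv2.resize(t[100:160,300:350],(400,480),interpolation=cv2.INTER_CUBIC)
b=cv2.resize(s[215:275,273:323],(400,480),interpolation=cv2.INTER_CUBIC)
cv2.imwrite("pics/crop2.png",np.hstack([a,b]))
E
```

```text
dr [-0.02  0.    6.28] xyz [ 35.14 -24.52  13.  ]
dr [-0.02  0.    6.28] xyz [ 35.14 -24.5   23.95]
```

View pics/crop2.png

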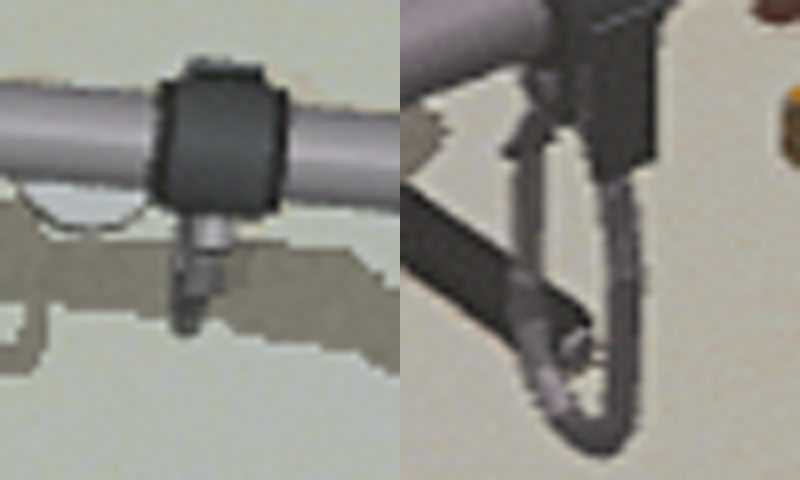

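The crop shows the gate bar from its hinge at crop (540,140) to the nose top at about (525,290). The bottom bar centre is at (598,435) and the back bar at (622,270). I'll move over the wrench first.

{"name": "send_rows", "arguments": {"dr": [[0, 0, 1.5], [0, 0, 3], [0, 0, 4.5], [0, 0, 6.28], [0, 0, 6.28], [0, 0, 6.28], [0, 0, 6.28], [0, 0, 6.28]], "xyz": [[5, -3.5, 1], [10, -7, 3], [15, -10.5, 5], [20, -14, 7], [25, -17.5, 9], [30, -21, 11], [35.1, -24.5, 13], [35.1, -24.5, 13]], "jaw": [100, 100, 100, 100, 90, 80, 80, 80]}}

```text
time_s: 1.1
eef_pos: [0.4556, -0.1528, 0.1186]
eef_rot: [-0.001, 0.993, -0.115, -0.001]
wrist_force: [-0.0, -0.7, -0.6]
opening: 0.801
grasp_force: 0.0
```

```bash
python3 - <<'E'
from h import *
target([.4558,-.1555,.0105],-13.4)
print(ctrl.get_obs()["eef_pos"],ctrl.get_obs()["eef_rot"],ctrl.get_obs()["q"])
yaw=np.radians(-5.5);ex=np.array([np.cos(yaw),np.sin(yaw),0]);ey=np.array([-ex[1],ex[0],0])
pin=np.array([.678,.006,.33])
for n,p in dict(bot=(598,435),nose=(525,290),hinge=(540,140),back=(622,270)).items():
    X=onplane("scene",(273+(p[0]-400)/8,215+p[1]/8),pin,ey);d=X-pin;print(n,X.round(4),"x",(d@ex).round(4),"z",d[2].round(4))
print("bot if along top: pin px",proj("top",pin),proj("scene",pin))
for p in ((210,235),(185,325)):print([onz("top",(300+p[0]/8,100+p[1]/8),z).round(4) for z in(.29,.243,.21)])
E
```

```text
dr [-0.01  0.03  0.04] xyz [ 0.12  0.27 10.81]
[ 0.45557458 -0.15284146  0.11862117] [-9.55630683e-04  9.93404961e-01 -1.14645871e-01 -1.41222065e-03] [-5.71664550e-01  1.41718810e-01  1.94621981e+00  5.39224927e-04
  1.05703194e+00  1.22866334e+00]
bot [0.6962 0.0042 0.2105] x 0.0183 z -0.1195
nose [0.6579 0.0079 0.2335] x -0.0202 z -0.0965
hinge [0.663  0.0074 0.2921] x -0.0151 z -0.0379
back [0.7035 0.0035 0.2777] x 0.0256 z -0.0523
bot if along top: pin px [326.36166269 119.67328467] [294.8807724  222.75273595]
[array([0.6652, 0.0041, 0.29  ]), array([0.6746, 0.0014, 0.243 ]), array([ 6.813e-01, -6.000e-04,  2.100e-01])]
[array([0.6402, 0.0114, 0.29  ]), array([0.6487, 0.0089, 0.243 ]), array([0.6546, 0.0071, 0.21  ])]
```

{"name": "send_rows", "arguments": {"dr": [[0, 0, 0], [0, 0, 0], [0, 0, 0], [0, 0, 0], [0, 0, 0], [0, 0, 0], [0, 0, 0], [0, 0, 0]], "xyz": [[0.1, 0.1, 3], [0.1, 0.1, 6], [0.1, 0.1, 9], [0.1, 0.1, 10.9], [0.1, 0.1, 10.9], [0.1, 0.1, 10.9], [0.1, 0.1, 10.9], [0.1, 0.1, 10.9]], "jaw": [80, 80, 80, 80, 80, 0, 0, 0]}}

```text
time_s: 2.1
eef_pos: [0.4631, -0.162, 0.0189]
eef_rot: [0.003, 0.993, -0.117, 0.007]
wrist_force: [-6.0, 7.4, 59.6]
opening: 0.266
grasp_force: 84.2
```

```bash
python3 - <<'E'
from h import *
o=ctrl.get_obs();print(o["eef_pos"],o["opening"],o["grasp_force"],o["wrist_force"])
E
```

```text
[ 0.46312891 -0.16202539  0.01894618] 0.2658857132713342 84.17949338676408 [-6.00904513  7.39411266 59.6144121 ]
```

The fingertips pressed on the table because I didn't allow for the 19 mm tip extent. I'll lift right away.

{"name": "send_rows", "arguments": {"dr": [[0, 0, 0], [0, 0, 0], [0, 0, 0], [0, 0, 0], [0, 0, 0], [0, 0, 0], [0, 0, 0], [0, 0, 0]], "xyz": [[0, 0, -0.8], [0, 0, -1.0], [0, 0, -1.0], [0, 0, -3], [0, 0, -6], [0, 0, -10], [0, 0, -14], [0, 0, -14]], "jaw": [0, 0, 0, 0, 0, 0, 0, 0]}}

```text
time_s: 3.1
eef_pos: [0.4579, -0.1588, 0.1535]
eef_rot: [0.001, 0.993, -0.117, 0.002]
wrist_force: [0.1, -0.1, -2.4]
opening: 0.268
grasp_force: 58.9
```

```bash
python3 - <<'E'
from h import *
o=ctrl.get_obs();print(o["eef_pos"],o["eef_rot"],o["opening"],o["grasp_force"],o["wrist_force"],o["torque"])
t=ctrl.camera("top")[:,:,::-1];s=ctrl.camera("scene")[:,:,::-1]
cv2.imwrite("raw_top1.png",t);cv2.imwrite("raw_scene1.png",s)
p=proj("top",o["eef_pos"]).astype(int);q=proj("scene",o["eef_pos"]).astype(int);print(p,q)
f=lambda im,c:cv2.resize(im[max(c[1]-60,0):][:120,max(c[0]-40,0):][:,:80],(400,600),interpolation=cv2.INTER_CUBIC)
cv2.imwrite("pics/grasp.png",np.hstack([f(t,p),f(s,q)]))
E
```

```text
[ 0.45792444 -0.15877226  0.1534668 ] [ 0.00112112  0.99316871 -0.11666119  0.00219784] 0.2683463582829504 58.89273762702942 [ 0.08077635 -0.08675581 -2.40714879] [-0.04153262 -0.05597873 -0.05840501]
[391 223] [182 257]
```

View pics/grasp.png

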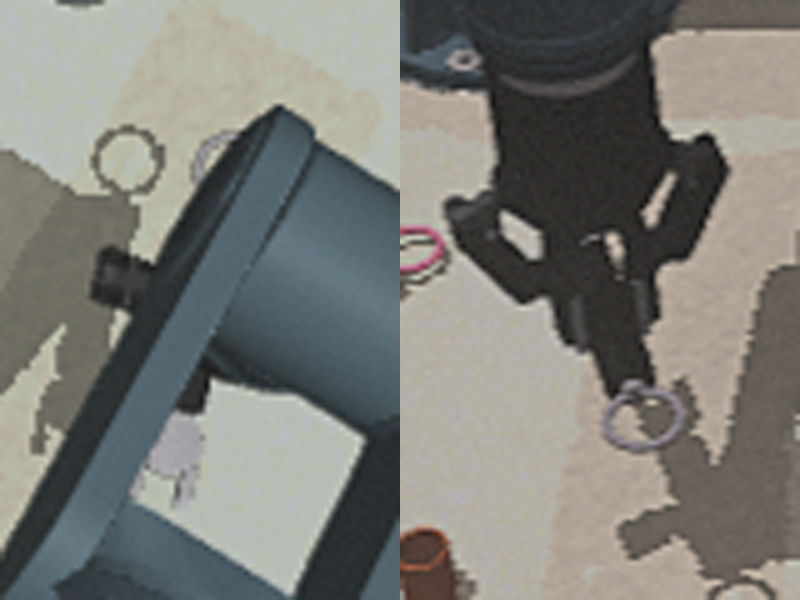

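The left half shows the arm covering most of the wrench, with the jaw at (170,450). The right half shows it held across the handle, with the ring centre at crop (645,418). Next I'll compute the ring's position in the tool frame.

```bash
python3 - <<'E'
from h import *
o=ctrl.get_obs();q=o["eef_rot"];A=R.from_quat([q[1],q[2],q[3],q[0]]);M=A.as_matrix()
X=onplane("scene",(142+245/5,197+418/5),o["eef_pos"],M[:,1]);print(X,A.inv().apply(X-o["eef_pos"]))
for z in (.135,.143):
  X=onz("scene",(142+245/5,197+418/5),z);print(X,A.inv().apply(X-o["eef_pos"]))
yaw=-5.5;u=np.array([np.cos(np.radians(yaw)),np.sin(np.radians(yaw)),0])
pin=np.array([.678,.006,.33])
# standoff: lead 40 mm before the nose
target(pin-u*(.024+.05+.095)+[0,0,-.077+.009],yaw)
E
```

```text
[ 0.52722782 -0.17444374  0.14187681] [7.34869274e-02 2.37040224e-17 8.19218022e-03]
[ 0.52107683 -0.17187369  0.135     ] [ 0.06691799 -0.00107048  0.01507937]
[ 0.52823247 -0.17486351  0.143     ] [0.07455984 0.00017484 0.00706729]
dr [-0.01  0.01 -1.32] xyz [  1.07 -18.73 -11.17]
```

{"name": "send_rows", "arguments": {"dr": [[0, 0, 0], [0, 0, 0], [0, 0, -0.4], [0, 0, -0.8], [0, 0, -1.3], [0, 0, -1.3], [0, 0, -1.3], [0, 0, -1.3]], "xyz": [[0, 0, -4], [0, -2, -8], [0.2, -6, -10.5], [0.5, -10, -11.1], [0.8, -14, -11.2], [1.0, -17, -11.2], [1.0, -18.7, -11.2], [1.0, -18.7, -11.2]], "jaw": [0, 0, 0, 0, 0, 0, 0, 0]}}

```text
time_s: 4.2
eef_pos: [0.5089, 0.0225, 0.2617]
eef_rot: [-0.0, 0.999, -0.048, -0.001]
wrist_force: [-0.5, -0.3, -1.5]
opening: 0.268
grasp_force: 59.1
```

```bash
python3 - <<'E'
from h import *
o=ctrl.get_obs();print(o["eef_pos"],o["wrist_force"],o["time_s"])
t=ctrl.camera("top")[:,:,::-1];s=ctrl.camera("scene")[:,:,::-1]
cv2.imwrite("raw_top2.png",t);cv2.imwrite("raw_scene2.png",s)
a=cv2.resize(t[90:180,300:360],(400,600),interpolation=cv2.INTER_CUBIC)
b=cv2.resize(s[200:290,240:300+0],(400,600),interpolation=cv2.INTER_CUBIC)
cv2.imwrite("pics/hook1.png",np.hstack([a,cv2.resize(s[205:280,250:310],(400,500),interpolation=cv2.INTER_CUBIC) if 0 else b]))
E
```

```text
[0.50888502 0.02250485 0.26171979] [-0.47484443 -0.26544874 -1.47293285] 4.2
```

View pics/hook1.png

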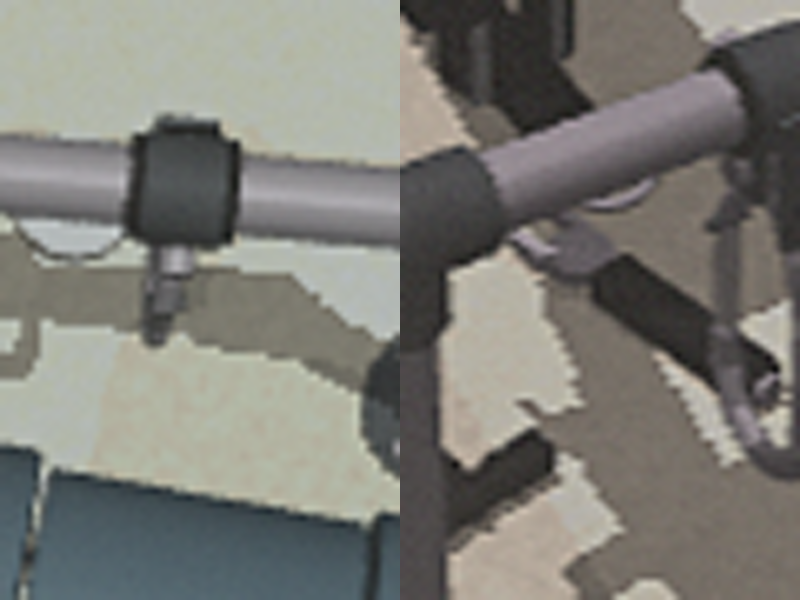

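The left half shows the hook under its collar at crop (178,250), with its front tip at (152,340). The right half shows the ring approaching behind the rail at crop (620,195), level with the gate. I'll pitch the wrench 20° ring up, which keeps the forearm out of the top view, and come to 30 mm short of the nose.

```bash
cat >> h.py <<'E'
LEAD=np.array([.091,0,.009])
YAW=-5.5;U=np.array([np.cos(np.radians(YAW)),np.sin(np.radians(YAW)),0])
def lead():
    o=ctrl.get_obs();q=o["eef_rot"];return o["eef_pos"]+R.from_quat([q[1],q[2],q[3],q[0]]).apply(LEAD)
def lead_to(P,pitch,yaw=YAW):
    B=R.from_euler("ZY",[yaw,-pitch],degrees=True)*R.from_euler("x",180,degrees=True)
    target(np.array(P)-B.apply(LEAD),yaw,pitch)
E
python3 - <<'E'
from h import *
print(lead());N=np.array([.6537,.0085,.253])
lead_to(N-.03*U,20)
E
```

```text
[0.59958776 0.01234099 0.25328454]
dr [ 0.01  3.35 -0.02] xyz [ 2.67 -0.12  3.21]
```

{"name": "send_rows", "arguments": {"dr": [[0, 0.6, 0], [0, 1.2, 0], [0, 1.8, 0], [0, 2.4, 0], [0, 3, 0], [0, 3.35, 0], [0, 3.35, 0], [0, 3.35, 0]], "xyz": [[0.2, 0, 0.5], [0.6, 0, 1.1], [1.0, 0, 1.7], [1.5, 0, 2.3], [2.1, -0.1, 2.8], [2.5, -0.1, 3.2], [2.7, -0.1, 3.2], [2.7, -0.1, 3.2]], "jaw": [0, 0, 0, 0, 0, 0, 0, 0]}}

```text
time_s: 5.3
eef_pos: [0.5367, 0.0194, 0.2316]
eef_rot: [0.009, 0.983, -0.049, 0.174]
wrist_force: [0.2, -0.4, -2.1]
opening: 0.263
grasp_force: 59.1
```

```bash
python3 - <<'E'
from h import *
o=ctrl.get_obs();print(o["eef_pos"],o["wrist_force"],lead(),proj("top",lead()),proj("scene",lead()))
t=ctrl.camera("top")[:,:,::-1];s=ctrl.camera("scene")[:,:,::-1]
a=cv2.resize(t[100:160,300:350],(400,480),interpolation=cv2.INTER_CUBIC)
b=cv2.resize(s[215:275,263:313],(400,480),interpolation=cv2.INTER_CUBIC)
cv2.imwrite("pics/hook2.png",np.hstack([a,b]))
E
```

```text
[0.53665028 0.01943165 0.23164032] [ 0.23138688 -0.38765567 -2.11161953] [0.62477538 0.01070137 0.25443833] [322.70660498 150.16886243] [280.72466905 235.57379874]
```

View pics/hook2.png

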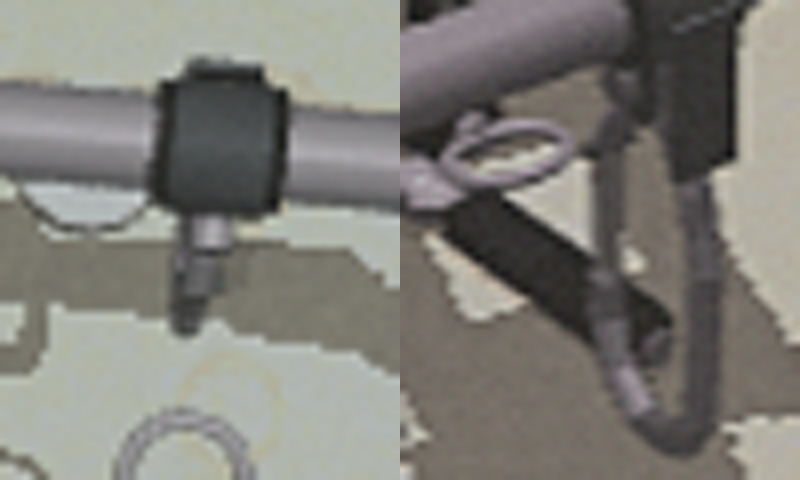

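In the left half, the ring's leading bar is at crop (182,415), directly below the hook's tip at (185,330). In the right half, the ring centre is at (508,155), the gate runs from (610,130) to (600,285) and the hook bottom is at (690,430). I'll fit hook tilt and yaw to these points.

```bash
python3 - <<'E'
from h import *
from scipy.optimize import least_squares
q=ctrl.get_obs()["eef_rot"];A=R.from_quat([q[1],q[2],q[3],q[0]]);c0=lead()-A.apply([.0175,0,0])
print("ring centre pred scene",proj("scene",c0),"seen",(276.5,234.4),"top lead seen 322.75,151.9")
sc=lambda p:np.array([263+(p[0]-400)/8,215+p[1]/8])
# lead from two views: top lead, scene centre; in tool plane
f=lambda v:np.r_[proj("top",ctrl_pos+A.apply([v[0],v[2],v[1]]))-[322.75,151.9],proj("scene",ctrl_pos+A.apply([v[0]-.0175,v[2],v[1]]))-[276.5,234.4]]
ctrl_pos=ctrl.get_obs()["eef_pos"];r=least_squares(f,[.091,.009,0],x_scale=.01);print("lead x,z,y",r.x,r.fun)
def hp(v,x,z):
    px,py,yaw,t=v;B=R.from_euler("ZY",[yaw,-t],degrees=True);return np.array([px,py,.33])+B.apply([x,0,z])
def g(v):
    return np.r_[proj("scene",hp(v,-.024,-.044))-sc((607,140)),(proj("scene",hp(v,-.024,-.088))-sc((600,285))),
      proj("scene",hp(v,0,-.1275))-sc((690,430)),(proj("scene",hp(v,.024,-.09))-sc((706,280)))[:1],
      (proj("top",hp(v,-.024,-.09)))-[323.3,140.],(v[2]+5.5)/5,(v[0]-.677)/.003,(v[1]-.006)/.003]
r=least_squares(g,[.677,.006,-5.5,3],x_scale=[.01,.01,1,1]);print(r.x,r.fun.round(2));print("nose",hp(r.x,-.024,-.087),"hinge",hp(r.x,-.024,-.044))
E
```

```text
ring centre pred scene [277.07434708 233.34467398] seen (276.5, 234.4) top lead seen 322.75,151.9
lead x,z,y [0.08656492 0.01285717 0.00048237] [-0.22534188 -0.15139939 -0.26939661  0.0146399 ]
[ 0.67317694  0.00820949 -1.79592423  5.75345741] [-0.6   0.37  1.01 -1.65 -3.23 -0.39  0.97 -0.26 -3.15  0.74 -1.27  0.74]
nose [0.65802687 0.00868452 0.24103231] hinge [0.65371832 0.00881962 0.2838157 ]
```

{"name": "send_rows", "arguments": {"dr": [[0, 0, 0], [0, 0, 0], [0, 0, 0], [0, 0, 0], [0, 0, 0], [0, 0, 0], [0, 0, 0], [0, 0, 0]], "xyz": [[0.1, 0, -0.3], [0.9, 0, 0.0], [1.8, 0, 0.3], [2.4, 0, 0.55], [2.9, 0, 0.73], [3.3, 0, 0.88], [3.7, 0, 1.02], [3.7, 0, 1.02]], "jaw": [0, 0, 0, 0, 0, 0, 0, 0]}}

```text
time_s: 6.4
eef_pos: [0.5743, 0.0165, 0.2338]
eef_rot: [0.008, 0.984, -0.048, 0.174]
wrist_force: [-1.0, -0.7, -4.4]
opening: 0.261
grasp_force: 59.0
```

```bash
sed -i 's/^LEAD=.*/LEAD=np.array([.0866,0,.0125])/' h.py; python3 - <<'E'
from h import *
o=ctrl.get_obs();print(o["wrist_force"],lead())
t=ctrl.camera("top")[:,:,::-1];s=ctrl.camera("scene")[:,:,::-1]
a=cv2.resize(t[100:160,300:350],(400,480),interpolation=cv2.INTER_CUBIC)
b=cv2.resize(s[215:275,263:313],(400,480),interpolation=cv2.INTER_CUBIC)
cv2.imwrite("pics/hook3.png",np.hstack([a,b]))
E
```

```text
[-0.95261938 -0.68773353 -4.37317014] [0.6594888  0.0081561  0.25174768]
```

View pics/hook3.png

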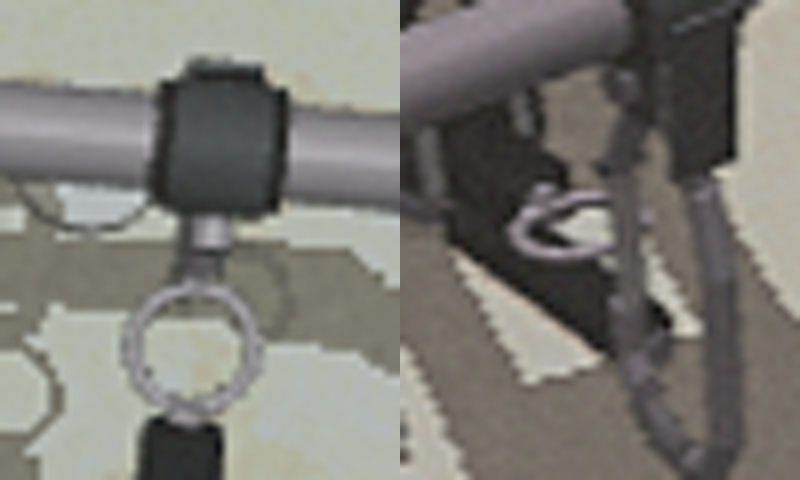

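The hook has swung away under the push, its bottom going from (690,430) to (705,465). The ring bar bears on the gate at crop (635,215), with the nose top at about (625,300), so the ring looks a little high on the gate. I'll compute this from the numbers.

```bash
python3 - <<'E'
from h import *
sc=lambda p:np.array([263+(p[0]-400)/8,215+p[1]/8])
L=lead();crop=lambda X:(proj("scene",X)-[263,215])*8+[400,0]
print("lead crop",crop(L),"top crop",(proj("top",L)-[300,100])*8)
pin=np.array([.675,.007,.33])
for yaw in(-5.5,):
  for t in (0,6,10,14,17):
    B=R.from_euler("ZY",[yaw,-t],degrees=True);P=lambda x,z:pin+B.apply([x,0,z])
    print(yaw,t,"nose",P(-.024,-.087).round(4),*[crop(P(*a)).round() for a in((-.024,-.044),(-.024,-.087),(0,-.1275),(.024,-.06))])
ey=np.array([-U[1],U[0],0])
for p in((620,150),(625,303),(705,460)):
  X=onplane("scene",sc(p),pin,ey);print(p,X.round(4))
E
```

```text
lead crop [610.53636496 242.92540075] top crop [188.54028281 281.84023292]
-5.5 0 nose [0.6511 0.0093 0.243 ] [598. 131.] [595. 249.] [637. 407.] [693. 280.]
-5.5 6 nose [0.6603 0.0084 0.241 ] [607. 147.] [612. 274.] [663. 435.] [707. 286.]
-5.5 10 nose [0.6665 0.0078 0.2402] [613. 158.] [624. 290.] [681. 451.] [715. 289.]
-5.5 14 nose [0.6728 0.0072 0.2398] [620. 168.] [637. 304.] [699. 467.] [724. 290.]
-5.5 17 nose [0.6775 0.0068 0.2398] [625. 175.] [646. 315.] [712. 477.] [730. 291.]
(620, 150) [0.6621 0.0082 0.2876]
(625, 303) [0.667  0.0078 0.2356]
(705, 460) [0.7085 0.0038 0.2113]
```

The bar is about 12 mm above the nose and the hook is tilted about 13°. I'll press on 28 mm forward and 2 mm down.

{"name": "send_rows", "arguments": {"dr": [[0, 0, 0], [0, 0, 0], [0, 0, 0], [0, 0, 0], [0, 0, 0], [0, 0, 0], [0, 0, 0], [0, 0, 0]], "xyz": [[0.4, 0, 0.2], [0.8, 0, 0.35], [1.2, 0, 0.55], [1.6, 0, 0.7], [1.95, 0, 0.87], [2.3, 0, 1.03], [2.56, 0, 1.15], [2.56, 0, 1.15]], "jaw": [0, 0, 0, 0, 0, 0, 0, 0]}}

```text
time_s: 7.5
eef_pos: [0.6023, 0.0139, 0.2321]
eef_rot: [0.008, 0.984, -0.048, 0.174]
wrist_force: [-3.9, -1.2, -4.9]
opening: 0.266
grasp_force: 59.0
```

```bash
python3 - <<'E'
from h import *
o=ctrl.get_obs();print(o["wrist_force"],o["torque"],lead())
t=ctrl.camera("top")[:,:,::-1];s=ctrl.camera("scene")[:,:,::-1]
a=cv2.resize(t[100:160,300:350],(400,480),interpolation=cv2.INTER_CUBIC)
b=cv2.resize(s[215:275,263:313],(400,480),interpolation=cv2.INTER_CUBIC)
cv2.imwrite("pics/hook4.png",np.hstack([a,b]))
E
```

```text
[-3.85358543 -1.21983975 -4.90514229] [-0.03769127  1.13442925 -0.12883213] [0.6875402  0.00553147 0.25000942]
```

View pics/hook4.png

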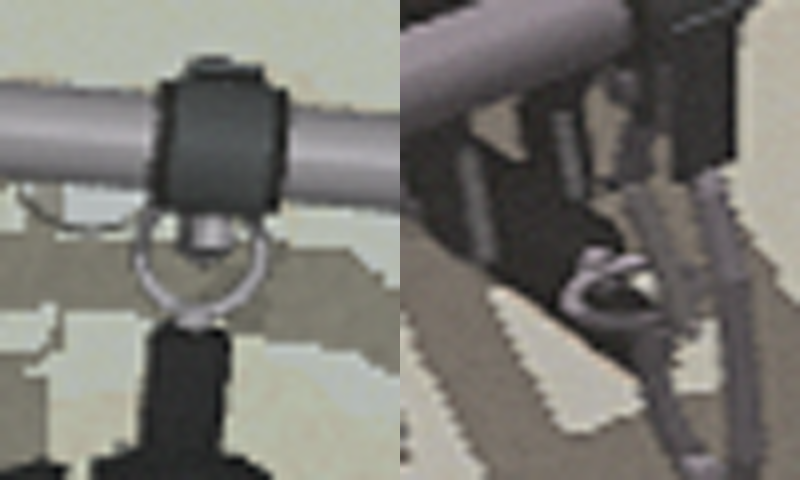

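The gate is pressed in (right half, from (640,190) to (690,310)). The hook is at its stop at about 17°, and the bar is roughly 10 mm beyond the nose at (648,318). I'll go 7 mm further, then down behind the nose.

{"name": "send_rows", "arguments": {"dr": [[0, 0, 0], [0, 0, 0], [0, 0, 0], [0, 0, 0], [0, 0, 0], [0, 0, 0], [0, 0, 0], [0, 0, 0]], "xyz": [[0.33, 0, 0.12], [0.66, 0, 0.24], [0.62, 0, 0.7], [0.55, 0, 1.2], [0.48, 0, 1.7], [0.4, 0, 2.2], [0.31, 0, 2.66], [0.31, 0, 2.66]], "jaw": [0, 0, 0, 0, 0, 0, 0, 0]}}

```text
time_s: 8.6
eef_pos: [0.6142, 0.0127, 0.208]
eef_rot: [0.008, 0.984, -0.048, 0.174]
wrist_force: [0.3, -0.2, -2.0]
opening: 0.263
grasp_force: 59.1
```

```bash
python3 - <<'E'
from h import *
o=ctrl.get_obs();print(o["wrist_force"],o["torque"],lead())
t=ctrl.camera("top")[:,:,::-1];s=ctrl.camera("scene")[:,:,::-1]
a=cv2.resize(t[100:160,300:350],(400,480),interpolation=cv2.INTER_CUBIC)
b=cv2.resize(s[223:283,263:313],(400,480),interpolation=cv2.INTER_CUBIC)
cv2.imwrite("pics/hook5.png",np.hstack([a,b]))
E
```

```text
[ 0.3204843  -0.20428448 -1.96912633] [ 0.04883276  0.26987467 -0.00758908] [0.69943496 0.00430894 0.22594653]
```

View pics/hook5.png

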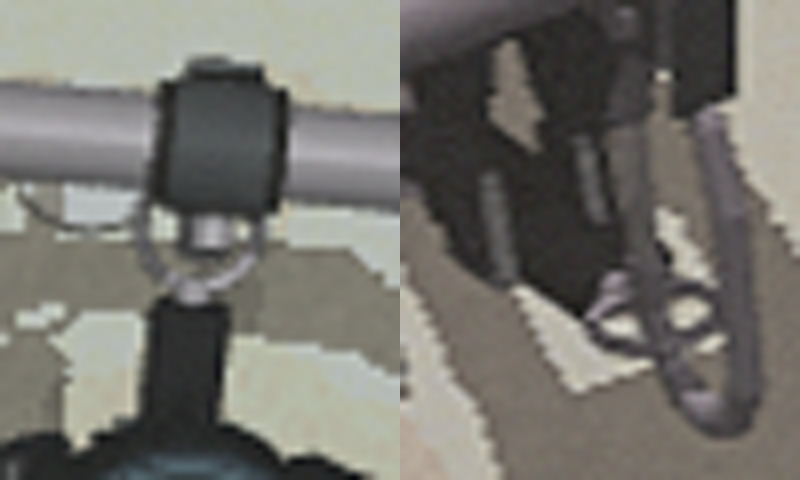

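The gate is shut again (right half, one straight bar from (635,130) down to the nose at (652,290)). The ring encircles the nose bar at (655,325), and the force is back to the wrench's weight alone. I'll pull back gently now.

{"name": "send_rows", "arguments": {"dr": [[0, 0, 0], [0, 0, 0], [0, 0, 0], [0, 0, 0], [0, 0, 0], [0, 0, 0], [0, 0, 0], [0, 0, 0]], "xyz": [[-0.4, 0, -0.14], [-0.8, 0, -0.28], [-1.2, 0, -0.42], [-1.6, 0, -0.57], [-2.0, 0, -0.71], [-2.3, 0, -0.82], [-2.6, 0, -0.93], [-2.6, 0, -0.93]], "jaw": [0, 0, 0, 0, 0, 0, 0, 0]}}

```text
time_s: 9.7
eef_pos: [0.5867, 0.0154, 0.2084]
eef_rot: [0.009, 0.983, -0.048, 0.174]
wrist_force: [0.2, 0.5, -1.3]
opening: 0.266
grasp_force: 59.1
```

{"name": "send_rows", "arguments": {"dr": [[0, 0, 0], [0, 0, 0], [0, 0, 0], [0, 0, 0], [0, 0, 0], [0, 0, 0], [0, 0, 0], [0, 0, 0]], "xyz": [[-0.05, 0, -0.02], [-0.1, 0, -0.04], [-0.15, 0, -0.05], [-0.2, 0, -0.07], [-0.25, 0, -0.09], [-0.3, 0, -0.1], [-0.35, 0, -0.12], [-0.35, 0, -0.12]], "jaw": [0, 0, 0, 0, 0, 0, 0, 0]}}

```text
time_s: 10.7
eef_pos: [0.5832, 0.0157, 0.2083]
eef_rot: [0.009, 0.983, -0.048, 0.174]
wrist_force: [1.8, 0.4, -0.8]
opening: 0.261
grasp_force: 59.1
```

{"name": "send_rows", "arguments": {"dr": [[0, 0, 0], [0, 0, 0], [0, 0, 0], [0, 0, 0], [0, 0, 0], [0, 0, 0], [0, 0, 0], [0, 0, 0]], "xyz": [[-0.04, 0, -0.01], [-0.08, 0, -0.02], [-0.12, 0, -0.04], [-0.16, 0, -0.05], [-0.2, 0, -0.07], [-0.24, 0, -0.08], [-0.24, 0, -0.08], [-0.24, 0, -0.08]], "jaw": [0, 0, 0, 0, 0, 0, 0, 0]}}

```text
time_s: 11.7
eef_pos: [0.5806, 0.016, 0.2081]
eef_rot: [0.009, 0.983, -0.048, 0.174]
wrist_force: [0.6, -0.3, -0.6]
opening: 0.267
grasp_force: 59.1
```

{"name": "send_rows", "arguments": {"dr": [[0, 0, 0], [0, 0, 0], [0, 0, 0], [0, 0, 0], [0, 0, 0], [0, 0, 0], [0, 0, 0], [0, 0, 0]], "xyz": [[-0.03, 0, -0.01], [-0.06, 0, -0.02], [-0.09, 0, -0.03], [-0.12, 0, -0.04], [-0.15, 0, -0.05], [-0.15, 0, -0.05], [-0.15, 0, -0.05], [-0.15, 0, -0.05]], "jaw": [0, 0, 0, 0, 0, 0, 0, 0]}}

```text
time_s: 12.7
eef_pos: [0.5791, 0.0161, 0.2081]
eef_rot: [0.009, 0.983, -0.048, 0.174]
wrist_force: [1.0, 0.3, -1.3]
opening: 0.264
grasp_force: 59.1
```

{"name": "send_rows", "arguments": {"dr": [[0, 0, 0], [0, 0, 0], [0, 0, 0], [0, 0, 0], [0, 0, 0], [0, 0, 0], [0, 0, 0], [0, 0, 0]], "xyz": [[-0.04, 0, -0.01], [-0.08, 0, -0.02], [-0.12, 0, -0.04], [-0.16, 0, -0.05], [-0.2, 0, -0.07], [-0.2, 0, -0.07], [-0.2, 0, -0.07], [-0.2, 0, -0.07]], "jaw": [0, 0, 0, 0, 0, 0, 0, 0]}}

```text
time_s: 13.7
eef_pos: [0.5769, 0.0163, 0.208]
eef_rot: [0.009, 0.983, -0.048, 0.174]
wrist_force: [1.7, 0.6, -1.3]
opening: 0.266
grasp_force: 59.1
```

```bash
python3 - <<'E'
from h import *
o=ctrl.get_obs();print(o["wrist_force"],lead())
t=ctrl.camera("top")[:,:,::-1];s=ctrl.camera("scene")[:,:,::-1]
a=cv2.resize(t[100:160,300:350],(400,480),interpolation=cv2.INTER_CUBIC)
b=cv2.resize(s[220:280,258:308],(400,480),interpolation=cv2.INTER_CUBIC)
cv2.imwrite("pics/hook6.png",np.hstack([a,b]))
E
```

```text
[ 1.65071316  0.59734234 -1.2706977 ] [0.66216269 0.00794247 0.22600751]
```

View pics/hook6.png

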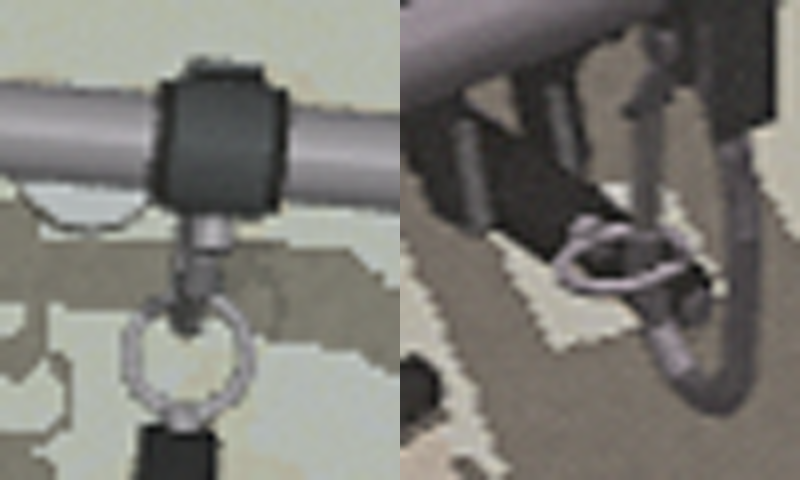

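The ring is threaded round the nose in both views (left at (185,330), right at (640,255)) with the gate shut. The hook is back near upright. I'll keep pulling until it meets its stop.

{"name": "send_rows", "arguments": {"dr": [[0, 0, 0], [0, 0, 0], [0, 0, 0], [0, 0, 0], [0, 0, 0], [0, 0, 0], [0, 0, 0], [0, 0, 0]], "xyz": [[-0.04, 0, -0.01], [-0.08, 0, -0.02], [-0.12, 0, -0.04], [-0.16, 0, -0.05], [-0.2, 0, -0.07], [-0.2, 0, -0.07], [-0.2, 0, -0.07], [-0.2, 0, -0.07]], "jaw": [0, 0, 0, 0, 0, 0, 0, 0]}}

```text
time_s: 14.8
eef_pos: [0.5748, 0.0165, 0.208]
eef_rot: [0.009, 0.983, -0.048, 0.174]
wrist_force: [1.2, 0.9, -1.0]
opening: 0.266
grasp_force: 59.1
```

{"name": "send_rows", "arguments": {"dr": [[0, 0, 0], [0, 0, 0], [0, 0, 0], [0, 0, 0], [0, 0, 0], [0, 0, 0], [0, 0, 0], [0, 0, 0]], "xyz": [[-0.04, 0, -0.01], [-0.08, 0, -0.02], [-0.12, 0, -0.04], [-0.16, 0, -0.05], [-0.2, 0, -0.07], [-0.2, 0, -0.07], [-0.2, 0, -0.07], [-0.2, 0, -0.07]], "jaw": [0, 0, 0, 0, 0, 0, 0, 0]}}

```text
time_s: 15.8
eef_pos: [0.5727, 0.0167, 0.2079]
eef_rot: [0.009, 0.983, -0.048, 0.174]
wrist_force: [1.3, 0.3, -0.6]
opening: 0.263
grasp_force: 59.1
```

{"name": "send_rows", "arguments": {"dr": [[0, 0, 0], [0, 0, 0], [0, 0, 0], [0, 0, 0], [0, 0, 0], [0, 0, 0], [0, 0, 0], [0, 0, 0]], "xyz": [[-0.04, 0, -0.01], [-0.08, 0, -0.02], [-0.12, 0, -0.04], [-0.16, 0, -0.05], [-0.2, 0, -0.07], [-0.2, 0, -0.07], [-0.2, 0, -0.07], [-0.2, 0, -0.07]], "jaw": [0, 0, 0, 0, 0, 0, 0, 0]}}

```text
time_s: 16.8
eef_pos: [0.5706, 0.0169, 0.2079]
eef_rot: [0.009, 0.984, -0.048, 0.174]
wrist_force: [1.5, 0.3, -0.5]
opening: 0.269
grasp_force: 59.1
```

{"name": "send_rows", "arguments": {"dr": [[0, 0, 0], [0, 0, 0], [0, 0, 0], [0, 0, 0], [0, 0, 0], [0, 0, 0], [0, 0, 0], [0, 0, 0]], "xyz": [[-0.04, 0, -0.01], [-0.08, 0, -0.02], [-0.12, 0, -0.04], [-0.16, 0, -0.05], [-0.2, 0, -0.07], [-0.2, 0, -0.07], [-0.2, 0, -0.07], [-0.2, 0, -0.07]], "jaw": [0, 0, 0, 0, 0, 0, 0, 0]}}

```text
time_s: 17.8
eef_pos: [0.5693, 0.017, 0.2085]
eef_rot: [0.009, 0.983, -0.048, 0.175]
wrist_force: [6.1, -0.4, -2.3]
opening: 0.267
grasp_force: 58.8
```

The hook has met its stop at 6 N. I'll pull slightly more and hold.

{"name": "send_rows", "arguments": {"dr": [[0, 0, 0], [0, 0, 0], [0, 0, 0], [0, 0, 0], [0, 0, 0], [0, 0, 0], [0, 0, 0], [0, 0, 0]], "xyz": [[-0.04, 0, -0.01], [-0.07, 0, -0.02], [-0.07, 0, -0.02], [-0.07, 0, -0.02], [-0.07, 0, -0.02], [-0.07, 0, -0.02], [-0.07, 0, -0.02], [-0.07, 0, -0.02]], "jaw": [0, 0, 0, 0, 0, 0, 0, 0]}}

```text
time_s: 18.8
eef_pos: [0.569, 0.017, 0.2087]
eef_rot: [0.009, 0.983, -0.048, 0.176]
wrist_force: [7.8, 0.4, -2.8]
opening: 0.261
grasp_force: 58.8
```

{"name": "send_rows", "arguments": {"dr": [[0, 0, 0], [0, 0, 0], [0, 0, 0], [0, 0, 0], [0, 0, 0], [0, 0, 0], [0, 0, 0], [0, 0, 0]], "xyz": [[-0.05, 0, -0.02], [-0.09, 0, -0.03], [-0.09, 0, -0.03], [-0.09, 0, -0.03], [-0.09, 0, -0.03], [-0.09, 0, -0.03], [-0.09, 0, -0.03], [-0.09, 0, -0.03]], "jaw": [0, 0, 0, 0, 0, 0, 0, 0]}}

```text
time_s: 19.8
eef_pos: [0.5688, 0.0169, 0.2091]
eef_rot: [0.009, 0.983, -0.048, 0.177]
wrist_force: [12.1, -0.6, -3.5]
opening: 0.265
grasp_force: 58.8
```

{"name": "send_rows", "arguments": {"dr": [[0, 0, 0], [0, 0, 0], [0, 0, 0], [0, 0, 0], [0, 0, 0], [0, 0, 0], [0, 0, 0], [0, 0, 0]], "xyz": [[0, 0, 0], [0, 0, 0], [0, 0, 0], [0, 0, 0], [0, 0, 0], [0, 0, 0], [0, 0, 0], [0, 0, 0]], "jaw": [0, 0, 0, 0, 0, 0, 0, 0]}}

```text
time_s: 20.8
eef_pos: [0.5688, 0.0169, 0.2091]
eef_rot: [0.009, 0.983, -0.048, 0.177]
wrist_force: [10.9, 0.3, -3.2]
opening: 0.263
grasp_force: 58.8
```

It held at about 11–12 N for over a second, so the ring is caught. Next I'll unload it, lower it towards the seat, and turn the wrench to hang.

{"name": "send_rows", "arguments": {"dr": [[0, 0, 0], [0, 0, 0], [0, 0, 0], [0, 0, 0], [0, 0, 0], [0, 0, 0], [0, 0, 0], [0, 0, 0]], "xyz": [[0.1, 0, 0.05], [0.3, 0, 0.1], [0.5, 0, 0.2], [0.7, 0, 0.3], [0.9, 0, 0.4], [1.1, 0, 0.5], [1.3, 0, 0.7], [1.3, 0, 0.7]], "jaw": [0, 0, 0, 0, 0, 0, 0, 0]}}

```text
time_s: 21.8
eef_pos: [0.5815, 0.0158, 0.2056]
eef_rot: [0.009, 0.984, -0.048, 0.174]
wrist_force: [-0.5, 0.0, -1.6]
opening: 0.272
grasp_force: 59.6
```

```bash
python3 - <<'E'
from h import *
o=ctrl.get_obs();L=lead();print(o["wrist_force"],L,o["q"])
for p in(30,40,50,60,70,75):lead_to([.667,L[1],.218],p)
E
```

```text
[-0.54328984  0.01617804 -1.60389214] [0.66672888 0.00748868 0.22360108] [-0.19409753  0.03484459  1.90216843  0.04374882  0.85603235  1.45153766]
dr [ 0.01  1.65 -0.01] xyz [-0.25  0.01  2.05]
dr [ 0.01  3.32 -0.01] xyz [-0.07  0.01  3.56]
dr [ 0.01  4.99 -0.01] xyz [0.36 0.01 5.02]
dr [ 0.01  6.65 -0.01] xyz [1.05 0.01 6.38]
dr [ 0.01  8.32 -0.01] xyz [1.96 0.   7.61]
dr [ 0.01  9.15 -0.01] xyz [2.49 0.   8.15]
```

{"name": "send_rows", "arguments": {"dr": [[0, 0.8, 0], [0, 1.65, 0], [0, 2.5, 0], [0, 3.32, 0], [0, 4.15, 0], [0, 4.99, 0], [0, 4.99, 0], [0, 4.99, 0]], "xyz": [[-0.15, 0, 1.1], [-0.25, 0, 2.05], [-0.18, 0, 2.8], [-0.07, 0, 3.56], [0.12, 0, 4.3], [0.36, 0, 5.02], [0.36, 0, 5.02], [0.36, 0, 5.02]], "jaw": [0, 0, 0, 0, 0, 0, 0, 0]}}

```text
time_s: 22.8
eef_pos: [0.6037, 0.0193, 0.1635]
eef_rot: [0.012, 0.908, -0.04, 0.418]
wrist_force: [-0.0, 0.4, -1.3]
opening: 0.265
grasp_force: 59.7
```

```bash
python3 - <<'E'
from h import *
o=ctrl.get_obs();L=lead();print(o["wrist_force"],L,o["q"])
for p in(55,60,65,70):lead_to([.668,L[1],.215],p)
E
```

```text
[-0.03885077  0.40476622 -1.2552961 ] [0.66924548 0.01320826 0.22111395] [-0.22151023  0.03680791  2.22143212  1.33742709  0.11569243  0.15301883]
dr [-0.17  0.94 -0.01] xyz [-0.63  0.01  1.16]
dr [-0.17  1.77 -0.02] xyz [-0.63  0.03  1.92]
dr [-0.17  2.6  -0.03] xyz [-0.56  0.04  2.68]
dr [-0.16  3.44 -0.03] xyz [-0.43  0.05  3.43]
```

{"name": "send_rows", "arguments": {"dr": [[0, 0.3, 0], [0, 0.7, 0], [0, 1.1, 0], [-0.1, 1.5, 0], [-0.1, 1.9, 0], [-0.1, 2.3, 0], [-0.1, 2.6, 0], [-0.1, 2.6, 0]], "xyz": [[-0.3, 0, 0.5], [-0.5, 0, 0.9], [-0.6, 0, 1.3], [-0.62, 0, 1.7], [-0.62, 0, 2.05], [-0.6, 0, 2.4], [-0.56, 0, 2.68], [-0.56, 0, 2.68]], "jaw": [0, 0, 0, 0, 0, 0, 0, 0]}}

```text
time_s: 23.8
eef_pos: [0.6197, 0.0183, 0.1405]
eef_rot: [0.022, 0.844, -0.04, 0.535]
wrist_force: [0.1, -0.6, -1.8]
opening: 0.262
grasp_force: 59.8
```

```bash
python3 - <<'E'
from h import *
o=ctrl.get_obs();L=lead();print(o["wrist_force"],L,o["q"])
for p in(65,70,75):lead_to([.668,.008,.212],p)
E
```

```text
[ 0.10312155 -0.5941391  -1.83929694] [0.6677203  0.01343145 0.21345555] [-0.22066539  0.24464809  2.28484105  2.90257154  0.52723916 -1.412598  ]
dr [-0.06  0.04 -0.04] xyz [-0.1   0.57  0.17]
dr [-0.06  0.87 -0.04] xyz [-0.17  0.57  0.93]
dr [-0.06  1.71 -0.04] xyz [-0.18  0.58  1.69]
```

The wrist got through its singularity smoothly. I'll turn to 75° and seat the ring.

{"name": "send_rows", "arguments": {"dr": [[0, 0.3, 0], [0, 0.6, 0], [0, 0.9, 0], [0, 1.2, 0], [0, 1.5, 0], [0, 1.7, 0], [0, 1.7, 0], [0, 1.7, 0]], "xyz": [[-0.1, 0.1, 0.3], [-0.13, 0.2, 0.6], [-0.15, 0.3, 0.9], [-0.17, 0.4, 1.2], [-0.18, 0.5, 1.5], [-0.18, 0.55, 1.7], [-0.18, 0.55, 1.7], [-0.18, 0.55, 1.7]], "jaw": [0, 0, 0, 0, 0, 0, 0, 0]}}

```text
time_s: 24.8
eef_pos: [0.6347, 0.0116, 0.1334]
eef_rot: [0.025, 0.792, -0.038, 0.609]
wrist_force: [-0.1, 0.0, -1.1]
opening: 0.267
grasp_force: 59.8
```

```bash
python3 - <<'E'
from h import *
o=ctrl.get_obs();L=lead();print(o["wrist_force"],L,o["eef_pos"])
t=ctrl.camera("scene")[:,:,::-1]
cv2.imwrite("raw_s7.png",t)
E
```

```text
[-0.13993904  0.02757906 -1.09090986] [0.66877199 0.00800008 0.21384843] [0.63465872 0.01162041 0.13335627]
```

I've used up my picture views (11, one over the limit of ten), so from here I'll check by force and numeric image measurements only. Lowering until the hook takes the weight.

{"name": "send_rows", "arguments": {"dr": [[0, 0, 0], [0, 0, 0], [0, 0, 0], [0, 0, 0], [0, 0, 0], [0, 0, 0], [0, 0, 0], [0, 0, 0]], "xyz": [[-0.05, 0, 0.01], [-0.1, 0, 0.03], [-0.15, 0, 0.04], [-0.2, 0, 0.05], [-0.25, 0, 0.06], [-0.25, 0, 0.06], [-0.25, 0, 0.06], [-0.25, 0, 0.06]], "jaw": [0, 0, 0, 0, 0, 0, 0, 0]}}

```text
time_s: 25.85
eef_pos: [0.6344, 0.0116, 0.1304]
eef_rot: [0.025, 0.792, -0.038, 0.609]
wrist_force: [-0.3, 0.5, -0.6]
opening: 0.262
grasp_force: 59.8
```

{"name": "send_rows", "arguments": {"dr": [[0, 0, 0], [0, 0, 0], [0, 0, 0], [0, 0, 0], [0, 0, 0], [0, 0, 0], [0, 0, 0], [0, 0, 0]], "xyz": [[-0.03, 0, 0.01], [-0.06, 0, 0.02], [-0.09, 0, 0.02], [-0.12, 0, 0.03], [-0.15, 0, 0.04], [-0.15, 0, 0.04], [-0.15, 0, 0.04], [-0.15, 0, 0.04]], "jaw": [0, 0, 0, 0, 0, 0, 0, 0]}}

```text
time_s: 26.85
eef_pos: [0.6349, 0.0115, 0.1298]
eef_rot: [0.025, 0.791, -0.038, 0.61]
wrist_force: [-0.7, 0.2, 5.9]
opening: 0.263
grasp_force: 60.0
```

{"name": "send_rows", "arguments": {"dr": [[0, 0, 0], [0, 0, 0], [0, 0, 0], [0, 0, 0], [0, 0, 0], [0, 0, 0], [0, 0, 0], [0, 0, 0]], "xyz": [[0.06, 0, 0], [0.06, 0, 0], [0.06, 0, 0], [0.06, 0, 0], [0.06, 0, -0.5], [0.06, 0, -2.5], [0.06, 0, -5], [0.06, 0, -8]], "jaw": [0, 30, 50, 70, 70, 70, 70, 70]}}

```text
time_s: 27.85
eef_pos: [0.5565, 0.0187, 0.1499]
eef_rot: [0.025, 0.792, -0.038, 0.609]
wrist_force: [-0.1, -0.1, -1.1]
opening: 0.699
grasp_force: 0.0
```

{"name": "send_rows", "arguments": {"dr": [[0, 0, 0], [0, 0, 0], [0, 0, 0], [0, 0, 0], [0, 0, 0], [0, 0, 0], [0, 0, 0], [0, 0, 0]], "xyz": [[0, 0, -2], [0, 0, -4], [0, 0, -4], [0, 0, -4], [0, 0, -4], [0, 0, -4], [0, 0, -4], [0, 0, -4]], "jaw": [70, 70, 70, 70, 70, 70, 70, 70]}}

```text
time_s: 28.85
eef_pos: [0.519, 0.022, 0.1601]
eef_rot: [0.025, 0.792, -0.038, 0.609]
wrist_force: [0.9, 0.6, 0.2]
opening: 0.706
grasp_force: 0.0
```

```bash
python3 - <<'E'
from h import *
s0=cv2.imread("raw_scene0.png");o=ctrl.get_obs();print(o["wrist_force"],o["eef_pos"])
ims=[ctrl.camera("scene")[:,:,::-1] for _ in range(2)];s=ims[0].copy();cv2.imwrite("raw_s8.png",s)
t=ctrl.camera("top")[:,:,::-1]
# expected hanging wrench: handle from 39 to 139 mm below seat, seat ~(.669,.0075,.21)
for d in (0,.0175,.04,.09,.135,.16,.185):
    p=proj("scene",[.669,.0075,.21-d]).round(1);x,y=p.astype(int);print(d,p,s[y,x-4:x+5].max(1),"before",s0[y,x-4:x+5].max(1))
print("motion",[cv2.absdiff(ims[0],ims[1])[200:330,260:340].max()])
m=(s.max(2)<50).astype(np.uint8)[255:345,285:325]
n,_,st,c=cv2.connectedComponentsWithStats(m)
print([(x[:5]+[285,255,0,0,0],c[i]+[285,255]) for i,x in enumerate(st) if i and x[4]>40])
E
```

```text
[0.94406289 0.63791735 0.17857914] [0.51897508 0.02200218 0.16006537]
0 [291.3 261.8] [144  94 126 128 135 161 164 150 132] before [167 119  99 132 154 123  97 101  96]
0.0175 [291.1 267.4] [ 91 119 174 176 120  71  66  69  67] before [180 182 183 170 115  70  79  91  86]
0.04 [290.8 274.4] [ 68  68  98 114  95 125 144 119  87] before [180 180 180 178 180 179 179 181 179]
0.09 [290.3 289.4] [185 190 150  76  49  58  53  54  51] before [180 179 177 180 180 179 180 177 178]
0.135 [289.8 302.3] [181 178 184 182 197 140  36  57  58] before [178 180 181 178 179 178 179 180 181]
0.16 [289.6 309.1] [182 181 181 185 188 148  74  50  57] before [176 179 179 179 181 179 175 177 178]
0.185 [289.4 315.8] [182 180 183 183 185 167 106  66  80] before [178 179 177 180 177 179 181 178 177]
motion [np.uint8(142)]
[]
```

The dark handle now hangs below the hook and is still swinging a little. I'll wait for it to settle.

{"name": "send_rows", "arguments": {"dr": [[0, 0, 0], [0, 0, 0], [0, 0, 0], [0, 0, 0], [0, 0, 0], [0, 0, 0], [0, 0, 0], [0, 0, 0]], "xyz": [[0, 0, -1], [0, 0, -2], [0, 0, -3], [0, 0, -4], [0, 0, -4], [0, 0, -4], [0, 0, -4], [0, 0, -4]], "jaw": [70, 70, 70, 70, 70, 70, 70, 70]}}

```text
time_s: 30.0
eef_pos: [0.5065, 0.0326, 0.1613]
eef_rot: [0.029, 0.791, -0.041, 0.61]
wrist_force: [-0.3, 0.4, -1.0]
opening: 0.7
grasp_force: 0.0
```

{"name": "send_rows", "arguments": {"dr": [[0, 0, 0], [0, 0, 0], [0, 0, 0], [0, 0, 0], [0, 0, 0], [0, 0, 0], [0, 0, 0], [0, 0, 0]], "xyz": [[0, 0, 0], [0, 0, 0], [0, 0, 0], [0, 0, 0], [0, 0, 0], [0, 0, 0], [0, 0, 0], [0, 0, 0]], "jaw": [70, 70, 70, 70, 70, 70, 70, 70]}}

```text
time_s: 31.0
eef_pos: [0.5065, 0.0328, 0.1614]
eef_rot: [0.029, 0.791, -0.041, 0.61]
wrist_force: [1.2, 0.5, -0.0]
opening: 0.697
grasp_force: 0.0
```

{"name": "send_rows", "arguments": {"dr": [[0, 0, 0], [0, 0, 0], [0, 0, 0], [0, 0, 0], [0, 0, 0], [0, 0, 0], [0, 0, 0], [0, 0, 0]], "xyz": [[0, 0, 0], [0, 0, 0], [0, 0, 0], [0, 0, 0], [0, 0, 0], [0, 0, 0], [0, 0, 0], [0, 0, 0]], "jaw": [70, 70, 70, 70, 70, 70, 70, 70]}}

```text
time_s: 32.0
eef_pos: [0.5065, 0.0328, 0.1614]
eef_rot: [0.029, 0.791, -0.041, 0.61]
wrist_force: [0.8, -0.9, 0.6]
opening: 0.7
grasp_force: 0.0
```

```bash
python3 - <<'E'
from h import *
ims=[ctrl.camera("scene")[:,:,::-1] for _ in range(5)];s0=cv2.imread("raw_scene0.png")
for s in (ims[0],ims[-1]):
    m=((s.max(2)<85)&(s0.max(2)>130)).astype(np.uint8);m[:265]=0;m[335:]=0;m[:,:275]=0;m[:,325:]=0
    c=max(cv2.findContours(m,0,1)[0],key=cv2.contourArea);print(cv2.boundingRect(c),cv2.minAreaRect(c))
d=cv2.absdiff(ims[0],ims[-1])[265:335,275:325].max(2);print("moved px",(d>60).sum())
# other things: coloured objects before/after in top
t0=cv2.imread("raw_top0.png");t=ctrl.camera("top")[:,:,::-1]
for n,(x,y) in dict(tee=(318,220),plain=(270,228),valve=(210,212),bin=(160,187),cb=(422,231),cplA=(196,251)).items():
    print(n,(cv2.absdiff(t0,t)[y-14:y+15,x-14:x+15].max(2)>60).sum(),end=" ")
y,x=340,319;print("tape",(cv2.absdiff(s0,ims[-1])[y-14:y+15,x-16:x+17].max(2)>60).sum(),ctrl.get_obs()["time_s"])
E
```

```text
(280, 270, 16, 44) ((287.1299743652344, 292.0899963378906), (11.030865669250488, 43.133514404296875), 8.130102157592773)
(283, 270, 14, 43) ((289.5931091308594, 291.18426513671875), (11.344066619873047, 41.944881439208984), 2.935673236846924)
moved px 313
tee 316 plain 182 valve 0 bin 0 cb 0 cplA 0 tape 0 32.3
```

It is still swinging a little. I'll wait longer and lift the arm clear so the tee and the plain wrench come into view.

{"name": "send_rows", "arguments": {"dr": [[0, 0, 0], [0, 0, 0], [0, 0, 0], [0, 0, 0], [0, 0, 0], [0, 0, 0], [0, 0, 0], [0, 0, 0]], "xyz": [[0, 3, 0], [0, 6, 0], [0, 9, 0], [0, 12, 0], [0, 15, 0], [0, 18, 0], [0, 20, 0], [0, 20, 0]], "jaw": [70, 70, 70, 70, 70, 70, 70, 70]}}

```text
time_s: 33.3
eef_pos: [0.4866, -0.1683, 0.1609]
eef_rot: [0.03, 0.791, -0.041, 0.61]
wrist_force: [-0.4, 0.6, -0.5]
opening: 0.701
grasp_force: 0.0
```

{"name": "send_rows", "arguments": {"dr": [[0, 0, 0], [0, 0, 0], [0, 0, 0], [0, 0, 0], [0, 0, 0], [0, 0, 0], [0, 0, 0], [0, 0, 0]], "xyz": [[0, 0, 0], [0, 0, 0], [0, 0, 0], [0, 0, 0], [0, 0, 0], [0, 0, 0], [0, 0, 0], [0, 0, 0]], "jaw": [70, 70, 70, 70, 70, 70, 70, 70]}}

```text
time_s: 34.3
eef_pos: [0.4866, -0.1663, 0.1605]
eef_rot: [0.029, 0.791, -0.041, 0.61]
wrist_force: [-0.3, 0.1, 0.0]
opening: 0.703
grasp_force: 0.0
```

{"name": "send_rows", "arguments": {"dr": [[0, 0, 0], [0, 0, 0], [0, 0, 0], [0, 0, 0], [0, 0, 0], [0, 0, 0], [0, 0, 0], [0, 0, 0]], "xyz": [[0, 0, 0], [0, 0, 0], [0, 0, 0], [0, 0, 0], [0, 0, 0], [0, 0, 0], [0, 0, 0], [0, 0, 0]], "jaw": [70, 70, 70, 70, 70, 70, 70, 70]}}

```text
time_s: 35.3
eef_pos: [0.4866, -0.1663, 0.1605]
eef_rot: [0.029, 0.791, -0.041, 0.61]
wrist_force: [0.1, 0.8, -0.3]
opening: 0.699
grasp_force: 0.0
```

{"name": "send_rows", "arguments": {"dr": [[0, 0, 0], [0, 0, 0], [0, 0, 0], [0, 0, 0], [0, 0, 0], [0, 0, 0], [0, 0, 0], [0, 0, 0]], "xyz": [[0, 0, 0], [0, 0, 0], [0, 0, 0], [0, 0, 0], [0, 0, 0], [0, 0, 0], [0, 0, 0], [0, 0, 0]], "jaw": [70, 70, 70, 70, 70, 70, 70, 70]}}

```text
time_s: 36.3
eef_pos: [0.4867, -0.1663, 0.1605]
eef_rot: [0.029, 0.791, -0.041, 0.61]
wrist_force: [-0.4, 0.1, 0.0]
opening: 0.694
grasp_force: 0.0
```

```bash
cat > chk.py <<'E'
from h import *
ims=[ctrl.camera("scene")[:,:,::-1] for _ in range(6)];s0=cv2.imread("raw_scene0.png")
for s in ims[::2]:
    m=((s.max(2)<85)&(s0.max(2)>130)).astype(np.uint8);m[:265]=0;m[335:]=0;m[:,:275]=0;m[:,325:]=0
    c=max(cv2.findContours(m,0,1)[0],key=cv2.contourArea);print(cv2.boundingRect(c),np.round(cv2.minAreaRect(c)[0],1),cv2.minAreaRect(c)[2])
t0=cv2.imread("raw_top0.png");t=ctrl.camera("top")[:,:,::-1]
def dark(im,x,y):
    m=(im[y-30:y+30,x-18:x+19].max(2)<60);v=np.argwhere(m);return len(v),v.mean(0).round(1)
for n,(x,y) in dict(tee=(318,220),plain=(270,228)).items():print(n,dark(t0,x,y),dark(t,x,y))
print(ctrl.get_obs()["time_s"])
E
python3 chk.py
```

```text
(283, 270, 14, 48) [289.6 293.7] 2.6630008220672607
(283, 270, 14, 48) [289.6 293.7] 2.6025619506835938
(284, 270, 13, 49) [290.1 294.1] 1.3019527196884155
tee (218, array([28.8, 18.2])) (201, array([28.7, 18.3]))
plain (84, array([30.8, 17.3])) (60, array([31.2, 17.8]))
36.65
```

{"name": "send_rows", "arguments": {"dr": [[0, 0, 0], [0, 0, 0], [0, 0, 0], [0, 0, 0], [0, 0, 0], [0, 0, 0], [0, 0, 0], [0, 0, 0]], "xyz": [[0, 0, 0], [0, 0, 0], [0, 0, 0], [0, 0, 0], [0, 0, 0], [0, 0, 0], [0, 0, 0], [0, 0, 0]], "jaw": [70, 70, 70, 70, 70, 70, 70, 70]}}

```text
time_s: 37.65
eef_pos: [0.4866, -0.1662, 0.1605]
eef_rot: [0.029, 0.791, -0.041, 0.61]
wrist_force: [-0.2, 0.3, 0.4]
opening: 0.702
grasp_force: 0.0
```

{"name": "send_rows", "arguments": {"dr": [[0, 0, 0], [0, 0, 0], [0, 0, 0], [0, 0, 0], [0, 0, 0], [0, 0, 0], [0, 0, 0], [0, 0, 0]], "xyz": [[0, 0, 0], [0, 0, 0], [0, 0, 0], [0, 0, 0], [0, 0, 0], [0, 0, 0], [0, 0, 0], [0, 0, 0]], "jaw": [70, 70, 70, 70, 70, 70, 70, 70]}}

```text
time_s: 38.65
eef_pos: [0.4866, -0.1662, 0.1605]
eef_rot: [0.029, 0.791, -0.041, 0.61]
wrist_force: [-0.3, -0.0, 0.6]
opening: 0.703
grasp_force: 0.0
```

{"name": "send_rows", "arguments": {"dr": [[0, 0, 0], [0, 0, 0], [0, 0, 0], [0, 0, 0], [0, 0, 0], [0, 0, 0], [0, 0, 0], [0, 0, 0]], "xyz": [[0, 0, 0], [0, 0, 0], [0, 0, 0], [0, 0, 0], [0, 0, 0], [0, 0, 0], [0, 0, 0], [0, 0, 0]], "jaw": [70, 70, 70, 70, 70, 70, 70, 70]}}

```text
time_s: 39.65
eef_pos: [0.4866, -0.1662, 0.1605]
eef_rot: [0.029, 0.791, -0.041, 0.61]
wrist_force: [0.3, 0.5, 0.7]
opening: 0.7
grasp_force: 0.0
```

{"name": "send_rows", "arguments": {"dr": [[0, 0, 0], [0, 0, 0], [0, 0, 0], [0, 0, 0], [0, 0, 0], [0, 0, 0], [0, 0, 0], [0, 0, 0]], "xyz": [[0, 0, 0], [0, 0, 0], [0, 0, 0], [0, 0, 0], [0, 0, 0], [0, 0, 0], [0, 0, 0], [0, 0, 0]], "jaw": [70, 70, 70, 70, 70, 70, 70, 70]}}

```text
time_s: 40.65
eef_pos: [0.4866, -0.1662, 0.1605]
eef_rot: [0.029, 0.791, -0.041, 0.61]
wrist_force: [0.1, -0.7, -0.4]
opening: 0.701
grasp_force: 0.0
```

```bash
python3 chk.py && python3 -c "
from bench import ctrl
print(ctrl.hand_in())"
```

```text
(285, 270, 12, 45) [290.5 292. ] 0.0
(285, 270, 12, 45) [290.5 292. ] 0.0
(285, 270, 12, 45) [290.5 292. ] 0.0
tee (218, array([28.8, 18.2])) (205, array([28.7, 18.3]))
plain (84, array([30.8, 17.3])) (60, array([30.7, 17.9]))
41.0
the job is handed in; nothing more can be done
None
```

The ringed wrench hangs still on the snap hook, its gate seen shut behind the ring; the tug held at about 11–12 N for over a second, nothing else I checked had moved, and it was handed in at 41 s — but while gripping I pressed the fingertips on the table at about 60 N, and I viewed 11 pictures against the limit of 10.

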